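Sweep screw caps through the counting-tray gate

ROBOT

A 6-joint arm with a two-finger parallel gripper is mounted at the origin on the work surface. World frame = base frame: x ahead of the robot, y to its left, z up, the work surface at z = 0. Lengths are in m, angles in rad, forces in N, time in s.
With the tool pointing down it reaches from about 0.35 to 0.775 m from the base axis. Payload 5.5 kg.
Tool frame: the origin (TCP) lies on the centre line of the jaws, within the pads' length; the fingertips stand 8 mm ahead of it and the grasp point (between the pads) lies 11 mm behind it; z points along the fingers, y is the direction in which the jaws open and shut (so a half turn about z gives the same grasp; the last joint's range is limited). The gripper opens to 85 mm and grips with 20 to 120 N. Pads are 22 mm wide; open, the fingers measure 114 mm over their backs; the gripper's body (76 mm by 85 mm) begins 54 mm behind the grasp point. The pads swing forward as they close: fully open they stand 13 mm farther back than shut.
Start: joints at [-1.328, 0.313, 0.046, 1.304, 0, 1.431], TCP at [0.215, -0.533, 0.239] pointing down, gripper open.
Joint ranges: [-2.76, 2.76], [-0.86, 1.69], [-1.03, 1.26], [-2.2, 2.34], [-1.47, 1.5], [-3.14, 3.14]. Speed limits (rad/s): [2.57, 2.57, 3.14, 3.14, 3.14, 3.14].

INTERFACE

Orientations are given as a unit quaternion [w, x, y, z].
In Python, from workcell import env gives the robot as it stands. The module is installed in compiled form; this text tells all that it offers.
- The arm moves only by the tool play_rows, never from a script. Its argument "steps" is a list of rows, each an object with "claw": the closure in counts, from 0 (fully open) to 255 (shut); "dp": the shift along the tool's x, y, z in m, a list of three; "angular": the turn, a rotation vector about the tool's x, y, z in degrees, a list of three. In form: [{"claw": claw, "dp": [dx, dy, dz], "angular": [wx, wy, wz]}, ...]. A call has exactly 8 rows; each row shifts and turns the commanded pose from where the row before left it, along the tool's axes as they then stand; what a row does not reach is not made up. A row lasts 1/12 s, in which the tool goes at most 41.7 mm and 7.16 degrees, less where a joint would pass 70% of its speed; a pose out of reach is approached as far as the arm can. A call is refused whole if a number of a shift passes 0.0417 or a number of a turn 7.16, either way. A call with a gripper value outside its range is refused whole. The fingers move at their own pace and stop on an object; "force" is the grip in N (left out, the last holds). Time passes only in rows, so rows that do not move let the fingers close, or fill a call up. It gives the time, the measured TCP pose, the force and the opening at its end, in the units of the state.
- env.get_state(): the state, without advancing time (a new reading comes with each control period).
- env.read_camera(name): name is "scene" or "top" or "wrist"; returns (picture, depth): 480x640x3 uint8, red, green, blue; 480x640 float32, m along the optical axis (not along the pixel's ray), 0 where there is no reading.
- env.calibration(name): a dict with "fx", "fy", "cx", "cy" (pixels), "world_from_camera" (4x4, takes a point from camera to world coordinates); the wrist camera has in their place "hand_eye" (4x4, takes a point from camera to tool coordinates, whose origin is the TCP and whose axes are the flange's). Camera axes: x right, y down, z forward; pixel columns grow to the right and rows downward; lengths in m; the calibration is good to about 2 mm. The wrist camera is an equidistant fisheye: a pixel r from the principal point sees the ray r / f radians off the axis. A picture is of the moment at which its call begins: read the wrist's pose just before it. calibration takes no time and is no camera call.
- env.hand_in(): hands the job in, once; it reports no verdict.
The state is a dict: "clock": time; "joint_pos": joint angles; "qvel": joint speeds; "tau": joint torques, N m; "tcp_pos": TCP position; "orientation": TCP orientation; "wrist_force": force on the tool from outside, world axes, zero at the start; "ft_torque": the same for the moment, N m; "finger_gap": finger opening in m.
Only numpy, scipy, OpenCV 4.12 (cv2) and the standard library are available. Lean on these libraries where they do the work, as an engineer would, in place of code of your own. Each camera call takes 0.05 s, during which the arm holds its last target. There are 200 camera calls.

TASK

Count the three loose white screw caps off the grey counting tray: with the fingertips, sweep them along the tray floor and through the narrow gate one at a time, each dropping into the collecting slot behind it before the next goes through. Do not pinch or lift the caps, touch them gently, and leave the capped vial, the rubber stopper and everything else standing where it is.

Things in the scene. Friction and masses are not known exactly. Their poses are not given: they have to be found in the camera images.
- tray: grey counting tray fixed on the bench; yaw differs. Origin on the bench (z = 0); local extents x -125..125, y -155..150 mm. Flat floor 60 mm above the bench, x -120..120, y -150..75 mm, with a 10 mm high rim, 5 mm thick, on the -y and both x sides. At y 75..80 mm an upright wall, 18 mm higher than the floor, has one opening at x = 0: the gate. Behind it is the slot
- gate (a point): middle of the gate on the edge of the tray floor (tray local 0, 75, 60 mm), axes as the tray's. The gate is 42 mm wide along x, without a sill: the floor ends here, level with the front face of the wall, and what goes over this edge falls into the slot. Caps go through along +y
- slot (a point): centre of the inner floor of the collecting slot (tray local 0, 110, 6 mm): an open-topped pit with upright walls, 100 mm along x and 70 mm along y (y 75..145 mm), its floor 54 mm below the tray floor; its far wall stands as high as the gate wall
- cap_a: white ribbed screw cap lying flat on the tray floor, on the -x side of the tray at the start; 28 mm diameter, 12 mm high, 12 g, slides freely. Origin: centre of its underside
- cap_a_center (a point): centre of cap_a, 6 mm above its underside
- cap_b: white ribbed screw cap lying flat on the tray floor, in the middle of the tray at the start; 28 mm diameter, 12 mm high, 12 g, slides freely. Origin: centre of its underside
- cap_b_center (a point): centre of cap_b, 6 mm above its underside
- cap_c: white ribbed screw cap lying flat on the tray floor, on the +x side of the tray at the start; 28 mm diameter, 12 mm high, 12 g, slides freely. Origin: centre of its underside
- cap_c_center (a point): centre of cap_c, 6 mm above its underside
- vial: bystander: small glass vial with a narrower white top, upright on the tray floor near one end of the gate wall, 26 mm diameter, 45 mm high, loose; not to be disturbed. Origin: centre of its underside
- stopper: bystander: dark tapered rubber stopper upright on the tray floor near the other end of the gate wall (either may stand at either end), 24 mm wide at the foot, 32 mm at the top, 30 mm high, loose; not to be disturbed. Origin: centre of its underside
- bottle: bystander: white dropper bottle on the bench to the right of the tray, 52 mm diameter, 120 mm high, loose; not to be disturbed. Origin: centre of its underside
- scale: bystander: pocket scale lying on the bench to the right of the tray, 125 x 75 x 21 mm, loose; not to be disturbed. Origin: centre of its underside

How it is judged:
By the outcome, as a careful person would: the job done as asked, in the order asked, and still so for the second after the job is handed in, with the robot touching nothing.
It also fails if it takes over 54 s, if anything falls off the work surface, if the arm or the gripper's body presses on something with over 40 N, if the wrist force passes 120 N, or if a joint passes its speed limit or range.

## Working session

There is one attempt and no reset: what is moved stays moved. The work goes in short steps, Python scripts to look and compute and a tool call to move; the robot and the scene stay as the last step left them, time stands still between calls to the robot, and variables do not carry over. Pictures are saved under pics/ and viewed, about 8 in all and at most 12, crops included, and the job is handed in when it is done.

Besides the shell and the picture viewer there is one more tool, called after "Call:" by a JSON object that holds its "op" and its "data". play_rows: Moves the arm, as the interface text tells. Its arguments: {"type":"object","properties":{"steps":{"type":"array","items":{"type":"object","properties":{"claw":{"type":"number"},"dp":{"type":"array","items":{"type":"number"}},"angular":{"type":"array","items":{"type":"number"}}}}},"force":{"type":"number"}},"required":["steps"]}

```bash
mkdir -p pics; python3 - <<'E'
from workcell import env
import cv2,numpy as np
s=env.get_state(); print({k:np.round(v,3).tolist() for k,v in s.items()})
for n in("top","scene"):
    p,d=env.read_camera(n); np.savez(f"pics/{n}0.npz",p=p,d=d); cv2.imwrite(f"pics/{n}0.png",p[:,:,::-1])
    c=env.calibration(n); print(n,{k:np.round(v,4).tolist() for k,v in c.items()})
print(env.calibration("wrist"))
E
```

```text
{'clock': 0.0, 'joint_pos': [-1.328, 0.314, 0.045, 1.304, 0.0, 1.431], 'qvel': [0.001, -0.0, 0.0, 0.0, -0.001, 0.001], 'tau': [-0.003, -48.062, 29.854, 0.019, -0.0, 0.0], 'tcp_pos': [0.215, -0.533, 0.238], 'orientation': [-0.001, 0.982, 0.19, -0.0], 'wrist_force': [-0.092, 0.622, 0.573], 'ft_torque': [0.048, 0.023, -0.047], 'finger_gap': 0.086}
top {'fx': 554.0593, 'fy': 554.0593, 'cx': 306.8271, 'cy': 231.6129, 'world_from_camera': [[0.0197, -0.9991, 0.0386, 0.4944], [-0.9998, -0.0193, 0.0086, -0.105], [-0.0079, -0.0388, -0.9992, 1.1418], [0.0, 0.0, 0.0, 1.0]]}
scene {'fx': 570.9222, 'fy': 570.9222, 'cx': 307.1739, 'cy': 235.4286, 'world_from_camera': [[-0.2364, 0.8222, -0.5177, 1.014], [0.9716, 0.1922, -0.1382, 0.016], [-0.0141, -0.5357, -0.8443, 0.8786], [0.0, 0.0, 0.0, 1.0]]}
{'fx': 371.64829954431775, 'fy': 371.64829954431775, 'cx': 320.94355988929897, 'cy': 234.45945700445168, 'hand_eye': array([[-8.52680323e-04, -9.60036059e-01, -2.79875039e-01,
         7.01895788e-02],
       [ 9.99999623e-01, -7.72974652e-04, -3.95163723e-04,
         9.73550666e-04],
       [ 1.63035112e-04, -2.79875271e-01,  9.60036357e-01,
        -1.34042012e-01],
       [ 0.00000000e+00,  0.00000000e+00,  0.00000000e+00,
         1.00000000e+00]])}
```

View pics/top0.png

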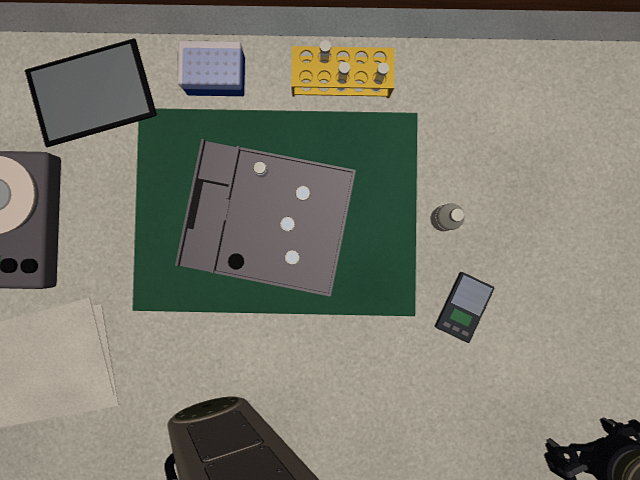

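View pics/scene0.png

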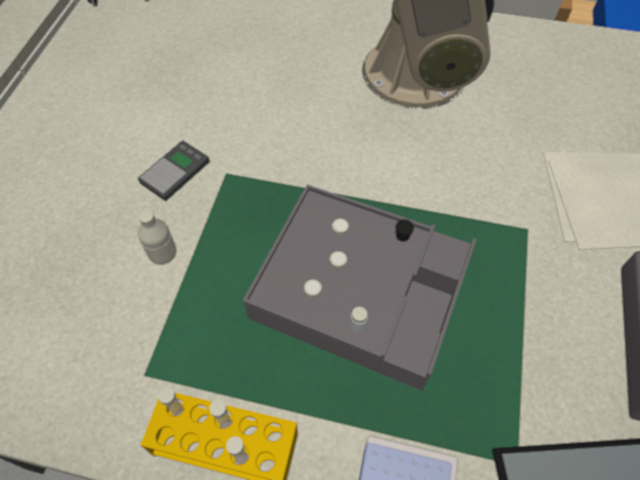

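```bash
cat > h.py <<'E'
import cv2,numpy as np
from workcell import env
def cloud(n,d):
    c=env.calibration(n);T=c["world_from_camera"];v,u=np.mgrid[:480,:640]
    P=np.stack([(u-c["cx"])/c["fx"]*d,(v-c["cy"])/c["fy"]*d,d],-1)
    return P@T[:3,:3].T+T[:3,3]
def ray(n,u,v,z):
    c=env.calibration(n);T=c["world_from_camera"]
    r=T[:3,:3]@np.array([(u-c["cx"])/c["fx"],(v-c["cy"])/c["fy"],1]);o=T[:3,3]
    return o+r*(z-o[2])/r[2]
def white(p,lo=170):
    m=cv2.inRange(cv2.cvtColor(p,cv2.COLOR_RGB2HSV),(0,0,lo),(180,60,255))
    return m
def blobs(m,a0,a1):
    n,l,s,c=cv2.connectedComponentsWithStats(m)
    return [(c[i],s[i,4],s[i]) for i in range(1,n) if a0<s[i,4]<a1]
E
python3 - <<'E'
from h import *
for n,roi in(("top",(180,355,135,300)),("scene",(245,475,185,385))):
    z=np.load(f"pics/{n}0.npz");p,d=z["p"],z["d"];W=cloud(n,d)
    x0,x1,y0,y1=roi;k=np.zeros((480,640),np.uint8);k[y0:y1,x0:x1]=255
    for c,a,s in blobs(white(p)&k,40,600):
        u,v=c;q=W[int(v),int(u)];print(n,"white",np.round(c,1),a,s[2:4],"depthpt",np.round(q,4),"ray.072",np.round(ray(n,u,v,.072),4))
    blk=cv2.inRange(p,(0,0,0),(28,28,28))&k
    for c,a,s in blobs(blk,80,2000): print(n,"black",np.round(c,1),a,s[2:4],np.round(W[int(c[1]),int(c[0])],4))
    if n=="top":
        m=((W[...,2]>.045)&(W[...,2]<.1)&(k>0)).astype(np.uint8)
        pts=W[m>0][:,:2]
        r=cv2.minAreaRect((pts*1000).astype(np.float32));print(r)
        f=(np.abs(W[...,2]-.06)<.05)&(k>0);print(np.histogram(W[...,2][k>0],bins=np.arange(0,.12,.005)))
        a=np.clip(W[135:300,170:360,2]*2500,0,255).astype(np.uint8)
        cv2.imwrite("pics/hm.png",cv2.resize(np.hstack([cv2.cvtColor(a,cv2.COLOR_GRAY2BGR),p[135:300,170:360,::-1]]),None,fx=2,fy=3,interpolation=0))
E
```

```text
top white [259.1 166.9] 102 [12 11] depthpt [ 0.6565 -0.0034  0.1039] ray.072 [ 6.597e-01 -6.000e-04  7.200e-02]
top white [302.2 192.5] 149 [14 14] depthpt [ 0.6126 -0.0848  0.0702] ray.072 [ 0.6114 -0.0853  0.072 ]
top white [286.9 223.4] 148 [14 14] depthpt [ 0.5516 -0.0551  0.0723] ray.072 [ 0.5509 -0.0569  0.072 ]
top white [291.6 256.9] 150 [14 13] depthpt [ 0.4881 -0.0661  0.0718] ray.072 [ 0.4863 -0.0672  0.072 ]
top black [235.6 261. ] 187 [16 15] [0.4766 0.0393 0.0904]
((562.7600708007812, -14.276153564453125), (306.0950927734375, 250.4718017578125), 79.764892578125)
(array([6417, 1437,  105,   28,   31,   36,   38,   29,   34,   37,   85,
       6346, 9180,  812, 1088,  563,  136,   68,  161,   15,   49,   65,
          0]), array([0.   , 0.005, 0.01 , 0.015, 0.02 , 0.025, 0.03 , 0.035, 0.04 ,
       0.045, 0.05 , 0.055, 0.06 , 0.065, 0.07 , 0.075, 0.08 , 0.085,
       0.09 , 0.095, 0.1  , 0.105, 0.11 , 0.115]))
scene white [340. 225.] 158 [15 13] depthpt [ 0.4873 -0.0685  0.0727] ray.072 [ 0.4865 -0.067   0.072 ]
scene white [337.9 258.3] 181 [17 14] depthpt [ 0.55   -0.0585  0.0708] ray.072 [ 0.5508 -0.0568  0.072 ]
scene white [312.4 286.9] 197 [16 15] depthpt [ 0.6088 -0.0864  0.07  ] ray.072 [ 0.6113 -0.0852  0.072 ]
scene white [359.2 313.2] 154 [15 13] depthpt [ 0.6539 -0.0041  0.105 ] ray.072 [ 0.6388 -0.0047  0.072 ]
```

View pics/hm.png

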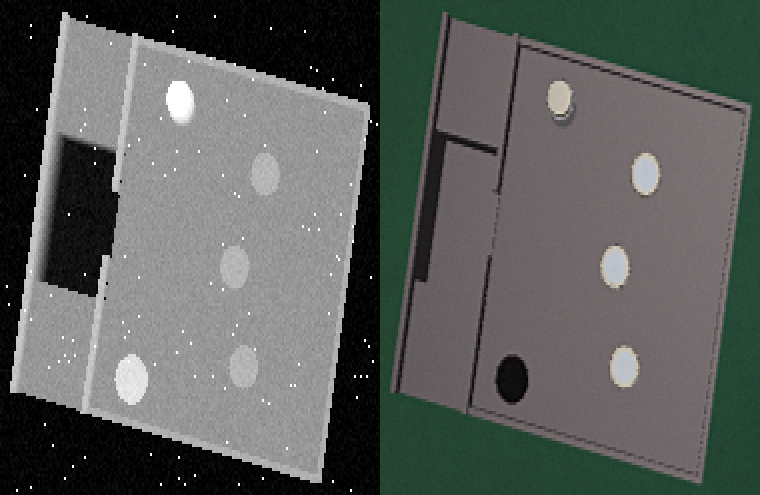

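```bash
cat >> h.py <<'E'
from scipy.spatial.transform import Rotation as Ro
TH=np.deg2rad(-10.24); X=np.array([np.cos(TH),np.sin(TH)]); Y=np.array([-X[1],X[0]]); O=np.array([.5632,-.0118])
def loc(p): d=np.asarray(p)[:2]-O; return np.round(1000*np.array([d@X,d@Y]),1)
def st():
    s=env.get_state();q=s["orientation"];R=Ro.from_quat([q[1],q[2],q[3],q[0]]).as_matrix();return s,R
def goto(x,y,z,head):
    """tray-local mm target, world z m, heading = deg of tool x from tray +y toward +x"""
    s,R=st();p=s["tcp_pos"]
    psi=np.pi/2+TH-np.deg2rad(head)
    Rt=np.array([[np.cos(psi),np.sin(psi),0],[np.sin(psi),-np.cos(psi),0],[0,0,-1]])
    w=np.r_[O+X*x/1000+Y*y/1000,z]
    print("t",s["clock"],"tcp loc",loc(p),"z",round(p[2],4),"gap",round(s["finger_gap"],4),"F",np.round(s["wrist_force"],1))
    print("turn(deg,tool)",np.round(np.rad2deg(Ro.from_matrix(R.T@Rt).as_rotvec()),2),"dp now-axes",np.round(R.T@(w-p),4),"dp after turn",np.round(Rt.T@(w-p),4))
E
python3 - <<'E'
from h import *
goto(-4,-95,.16,0)
for n,c in dict(A=(.4864,-.067),B=(.5509,-.0569),C=(.6113,-.0853)).items(): print(n,loc(c))
z=np.load("pics/top0.npz");W=cloud("top",z["d"]).reshape(-1,3)
L=((W[:,:2]-O)@np.array([X,Y]).T)*1000; h=W[:,2]
for lo,hi in((76,80),):
    m=(L[:,1]>lo)&(L[:,1]<hi)&(abs(L[:,0])<60); o=np.argsort(L[m,0]); print([(int(a),int(b*1000)) for a,b in zip(L[m,0][o],h[m][o])])
m=(h>.045)&(h<.09)&(abs(L[:,0])<130)&(abs(L[:,1])<165); print(np.percentile(L[m],[.1,1,99,99.9],axis=0))
m=(h<.03)&(abs(L[:,0])<70)&(L[:,1]>60)&(L[:,1]<150);print("pit",np.percentile(L[m],[2,98],axis=0))
E
```

```text
t 0.1 tcp loc [-250.3 -574.8] z 0.2385 gap 0.0852 F [ 0.6 -0.3 -0.7]
turn(deg,tool) [ -0.08  -0.06 -57.82] dp now-axes [ 0.464  -0.2748  0.0791] dp after turn [0.4798 0.2463 0.0785]
A [-65.8 -68. ]
B [ -4.1 -46.6]
C [ 60.4 -63.8]
[(-59, 76), (-58, 79), (-57, 78), (-56, 80), (-55, 78), (-54, 81), (-52, 78), (-51, 78), (-50, 76), (-50, 79), (-48, 77), (-48, 75), (-46, 75), (-45, 78), (-44, 79), (-44, 77), (-42, 76), (-42, 76), (-40, 83), (-40, 80), (-38, 81), (-38, 76), (-37, 74), (-36, 79), (-34, 80), (-34, 77), (-32, 76), (-32, 79), (-30, 79), (-30, 75), (-29, 73), (-28, 73), (-26, 78), (-26, 75), (-24, 78), (-24, 78), (-22, 80), (-22, 76), (20, 73), (21, 77), (22, 77), (22, 77), (24, 80), (24, 80), (26, 77), (26, 76), (28, 78), (28, 80), (30, 76), (32, 81), (32, 80), (33, 83), (34, 75), (36, 78), (36, 79), (38, 81), (39, 83), (40, 77), (41, 81), (42, 78), (43, 80), (44, 78), (46, 76), (46, 76), (48, 78), (48, 75), (50, 29), (50, 76), (50, 78), (51, 81), (52, 80), (53, 81), (54, 78), (55, 78), (56, 78), (57, 79), (59, 79)]
[[-124.83235078 -155.12558621]
 [-122.86400735 -152.61963909]
 [ 122.50848076  146.77660869]
 [ 124.70379054  149.25700515]]
pit [[-48.01697618  85.42568515]
 [ 49.4517485  145.00400556]]
```

Call:
{"op": "play_rows", "data": {"steps": [{"claw": 213, "dp": [0, 0, 0], "angular": [0, 0, -7]}, {"claw": 213, "dp": [0, 0, 0], "angular": [0, 0, -7]}, {"claw": 213, "dp": [0, 0, 0], "angular": [0, 0, -7]}, {"claw": 213, "dp": [0, 0, 0], "angular": [0, 0, -7]}, {"claw": 213, "dp": [0, 0, 0], "angular": [0, 0, -7]}, {"claw": 213, "dp": [0, 0, 0], "angular": [0, 0, -7]}, {"claw": 213, "dp": [0, 0, 0], "angular": [0, 0, -7]}, {"claw": 213, "dp": [0, 0, 0], "angular": [0, 0, -7]}], "force": 20}}

```text
clock: 0.77
tcp_pos: [0.2147, -0.5331, 0.2388]
orientation: [-0.0, 0.776, 0.631, 0.0]
wrist_force: [0.4, -0.0, 0.3]
finger_gap: 0.0141
```

```bash
python3 -c "
from h import *
goto(-4,-95,.16,0)"
```

```text
t 0.7667 tcp loc [-250.3 -575. ] z 0.2388 gap 0.0141 F [ 0.4 -0.   0.3]
turn(deg,tool) [-0.02 -0.05 -1.48] dp now-axes [0.4861 0.2338 0.0791] dp after turn [0.48   0.2463 0.0788]
```

Call:
{"op": "play_rows", "data": {"steps": [{"claw": 213, "dp": [0, 0, 0], "angular": [0, 0, -1.5]}, {"claw": 213, "dp": [0.032, 0.0164, 0], "angular": [0, 0, 0]}, {"claw": 213, "dp": [0.032, 0.0164, 0], "angular": [0, 0, 0]}, {"claw": 213, "dp": [0.032, 0.0164, 0], "angular": [0, 0, 0]}, {"claw": 213, "dp": [0.032, 0.0164, 0], "angular": [0, 0, 0]}, {"claw": 213, "dp": [0.032, 0.0164, 0], "angular": [0, 0, 0]}, {"claw": 213, "dp": [0.032, 0.0164, 0], "angular": [0, 0, 0]}, {"claw": 213, "dp": [0.032, 0.0164, 0], "angular": [0, 0, 0]}]}}

```text
clock: 1.43
tcp_pos: [0.3693, -0.3326, 0.239]
orientation: [-0.0, 0.769, 0.639, 0.0]
wrist_force: [1.2, -0.3, 0.3]
finger_gap: 0.0139
```

Call:
{"op": "play_rows", "data": {"steps": [{"claw": 213, "dp": [0.032, 0.0164, 0], "angular": [0, 0, 0]}, {"claw": 213, "dp": [0.032, 0.0164, 0], "angular": [0, 0, 0]}, {"claw": 213, "dp": [0.032, 0.0164, 0], "angular": [0, 0, 0]}, {"claw": 213, "dp": [0.032, 0.0164, 0.008], "angular": [0, 0, 0]}, {"claw": 213, "dp": [0.032, 0.0164, 0.016], "angular": [0, 0, 0]}, {"claw": 213, "dp": [0.032, 0.0164, 0.02], "angular": [0, 0, 0]}, {"claw": 213, "dp": [0.03, 0.0164, 0.02], "angular": [0, 0, 0]}, {"claw": 213, "dp": [0, 0, 0.015], "angular": [0, 0, 0]}]}}

```text
clock: 2.1
tcp_pos: [0.5245, -0.1324, 0.1584]
orientation: [-0.001, 0.767, 0.641, 0.001]
wrist_force: [-1.2, 0.1, -0.2]
finger_gap: 0.0142
```

```bash
python3 -c "
from h import *
goto(-4,-95,.10,0)
p,d=env.read_camera('wrist');cv2.imwrite('pics/w1.png',p[:,:,::-1])"
```

```text
t 2.1 tcp loc [ -16.6 -125.6] z 0.1584 gap 0.0142 F [-1.2  0.1 -0.2]
turn(deg,tool) [-0.   -0.12  0.01] dp now-axes [0.0305 0.0126 0.0585] dp after turn [0.0306 0.0126 0.0584]
```

View pics/w1.png

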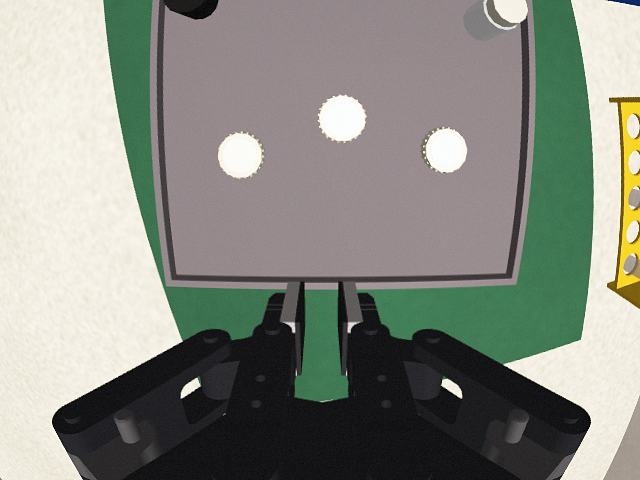

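Call:
{"op": "play_rows", "data": {"steps": [{"claw": 213, "dp": [0.01, 0.006, 0.01], "angular": [0, 0, 0]}, {"claw": 213, "dp": [0.0106, 0.0066, 0.015], "angular": [0, 0, 0]}, {"claw": 213, "dp": [0.01, 0, 0.02], "angular": [0, 0, 0]}, {"claw": 213, "dp": [0, 0, 0.013], "angular": [0, 0, 0]}, {"claw": 213, "dp": [0, 0, 0.012], "angular": [0, 0, 0]}, {"claw": 213, "dp": [0, 0, 0.008], "angular": [0, 0, 0]}, {"claw": 213, "dp": [0, 0, 0.005], "angular": [0, 0, 0]}, {"claw": 213, "dp": [0, 0, 0], "angular": [0, 0, 0]}]}}

```text
clock: 2.82
tcp_pos: [0.5398, -0.1097, 0.0767]
orientation: [-0.0, 0.77, 0.639, -0.0]
wrist_force: [-1.2, 0.9, 0.2]
finger_gap: 0.0139
```

```bash
python3 -c "
from h import *
goto(-4,-95,.072,0)
p,d=env.read_camera('wrist');a=p[120:480,150:550,::-1]
p,d=env.read_camera('scene');b=p[150:350,230:430,::-1]
cv2.imwrite('pics/w2.png',np.hstack([a,cv2.resize(b,(360,360))]))"
```

```text
t 2.8167 tcp loc [  -5.6 -100.5] z 0.0767 gap 0.0139 F [-1.2  0.9  0.2]
turn(deg,tool) [-0.06 -0.   -0.39] dp now-axes [0.0055 0.0016 0.0046] dp after turn [0.0055 0.0016 0.0047]
```

View pics/w2.png

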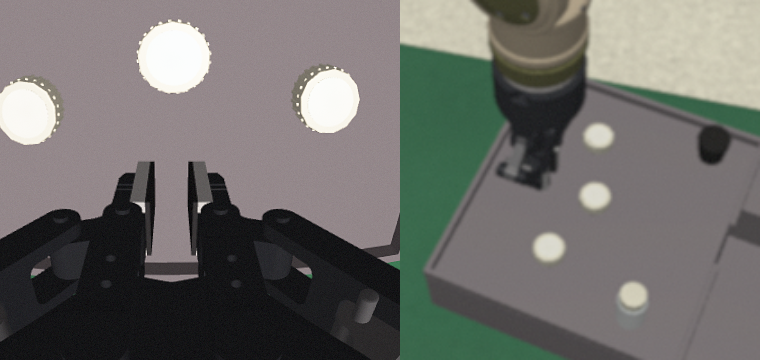

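Call:
{"op": "play_rows", "data": {"steps": [{"claw": 213, "dp": [0.002, 0.0015, 0.003], "angular": [0, 0, -0.4]}, {"claw": 213, "dp": [0.004, 0, 0.003], "angular": [0, 0, 0]}, {"claw": 213, "dp": [0.004, 0, 0], "angular": [0, 0, 0]}, {"claw": 213, "dp": [0.004, 0, 0], "angular": [0, 0, 0]}, {"claw": 213, "dp": [0.004, 0, 0], "angular": [0, 0, 0]}, {"claw": 213, "dp": [0.004, 0, 0], "angular": [0, 0, 0]}, {"claw": 213, "dp": [0.004, 0, 0], "angular": [0, 0, 0]}, {"claw": 213, "dp": [0.004, 0, 0], "angular": [0, 0, 0]}]}}

```text
clock: 3.58
tcp_pos: [0.5472, -0.0796, 0.0714]
orientation: [0.0, 0.767, 0.642, -0.0]
wrist_force: [-0.1, -0.0, -0.3]
finger_gap: 0.014
```

Call:
{"op": "play_rows", "data": {"steps": [{"claw": 213, "dp": [0.004, 0.0003, 0], "angular": [0, 0, 0]}, {"claw": 213, "dp": [0.004, 0.0003, 0], "angular": [0, 0, 0]}, {"claw": 213, "dp": [0.005, 0.0003, 0], "angular": [0, 0, 0]}, {"claw": 213, "dp": [0.005, 0.0003, 0], "angular": [0, 0, 0]}, {"claw": 213, "dp": [0.005, 0.0003, 0], "angular": [0, 0, 0]}, {"claw": 213, "dp": [0.005, 0.0003, 0], "angular": [0, 0, 0]}, {"claw": 213, "dp": [0.005, 0.0003, 0], "angular": [0, 0, 0]}, {"claw": 213, "dp": [0.005, 0.0003, 0], "angular": [0, 0, 0]}]}}

```text
clock: 4.25
tcp_pos: [0.5562, -0.0426, 0.0713]
orientation: [0.0, 0.767, 0.642, -0.0]
wrist_force: [1.2, -0.3, -0.1]
finger_gap: 0.0144
```

```bash
cat >> h.py <<'E'
def wr(u,v,z):
    """wrist fisheye pixel -> tray-local mm on plane z"""
    s,R=st();c=env.calibration("wrist");H=c["hand_eye"]
    x,y=(u-c["cx"])/c["fx"],(v-c["cy"])/c["fy"];t=np.hypot(x,y)
    r=np.array([x/t*np.sin(t),y/t*np.sin(t),np.cos(t)])
    r=R@H[:3,:3]@r;o=s["tcp_pos"]+R@H[:3,3]
    return loc(o+r*(z-o[2])/r[2])
def caps():
    p,d=env.read_camera("wrist")
    for c,a,s in blobs(white(p,200)&np.r_[np.full((330,640),255,np.uint8),np.zeros((150,640),np.uint8)],500,9000): print("wrist cap?",np.round(c),a,s[2:4],wr(*c,.072))
    return p
E
python3 -c "
from h import *
goto(0,58,.071,0);p=caps();cv2.imwrite('pics/w3.png',p[:,:,::-1])"
```

```text
t 4.25 tcp loc [ -1.4 -31.5] z 0.0713 gap 0.0144 F [ 1.2 -0.3 -0.1]
turn(deg,tool) [-0.    0.    0.08] dp now-axes [0.0895 0.0015 0.0003] dp after turn [0.0895 0.0014 0.0003]
wrist cap? [632. 156.] 3960 [ 26 330] [143.8  38.4]
wrist cap? [587. 197.] 2303 [46 65] [115.5  17.5]
wrist cap? [321. 256.] 3742 [74 67] [-1.8 -8.4]
```

Call:
{"op": "play_rows", "data": {"steps": [{"claw": 213, "dp": [0.005, 0.0002, 0], "angular": [0, 0, 0]}, {"claw": 213, "dp": [0.005, 0.0002, 0], "angular": [0, 0, 0]}, {"claw": 213, "dp": [0.005, 0.0002, 0], "angular": [0, 0, 0]}, {"claw": 213, "dp": [0.005, 0.0002, 0], "angular": [0, 0, 0]}, {"claw": 213, "dp": [0.005, 0.0002, 0], "angular": [0, 0, 0]}, {"claw": 213, "dp": [0.005, 0.0002, 0], "angular": [0, 0, 0]}, {"claw": 213, "dp": [0.005, 0.0002, 0], "angular": [0, 0, 0]}, {"claw": 213, "dp": [0.005, 0, 0], "angular": [0, 0, 0]}]}}

```text
clock: 4.97
tcp_pos: [0.5647, -0.0035, 0.0713]
orientation: [0.0, 0.767, 0.642, 0.0]
wrist_force: [1.0, -0.3, -0.5]
finger_gap: 0.0143
```

Call:
{"op": "play_rows", "data": {"steps": [{"claw": 213, "dp": [0.006, 0, 0], "angular": [0, 0, 0]}, {"claw": 213, "dp": [0.006, 0, 0], "angular": [0, 0, 0]}, {"claw": 213, "dp": [0.006, 0, 0], "angular": [0, 0, 0]}, {"claw": 213, "dp": [0.006, 0, 0], "angular": [0, 0, 0]}, {"claw": 213, "dp": [0.006, 0, 0], "angular": [0, 0, 0]}, {"claw": 213, "dp": [0.006, 0, 0], "angular": [0, 0, 0]}, {"claw": 213, "dp": [0.006, 0, 0], "angular": [0, 0, 0]}, {"claw": 213, "dp": [0.006, 0, 0], "angular": [0, 0, 0]}]}}

```text
clock: 5.63
tcp_pos: [0.5732, 0.0439, 0.0713]
orientation: [0.0, 0.767, 0.642, -0.0]
wrist_force: [0.9, 0.4, 0.8]
finger_gap: 0.014
```

```bash
python3 -c "
from h import *
p=caps();goto(0,58,.071,0);cv2.imwrite('pics/w4.png',p[:,:,::-1])"
```

```text
wrist cap? [625. 158.] 8425 [ 42 330] [139.8 125.5]
wrist cap? [ 20. 251.] 7271 [ 69 276] [-148.7   79.7]
wrist cap? [357. 138.] 1469 [98 50] [ 12.2 124.4]
wrist cap? [321. 251.] 3948 [73 73] [-0.6 81.9]
t 5.6833 tcp loc [-0.1 57.5] z 0.0713 gap 0.0139 F [0.1 0.8 0.2]
turn(deg,tool) [ 0.01 -0.04  0.12] dp now-axes [0.0005 0.0001 0.0003] dp after turn [0.0005 0.0001 0.0003]
```

View pics/w4.png

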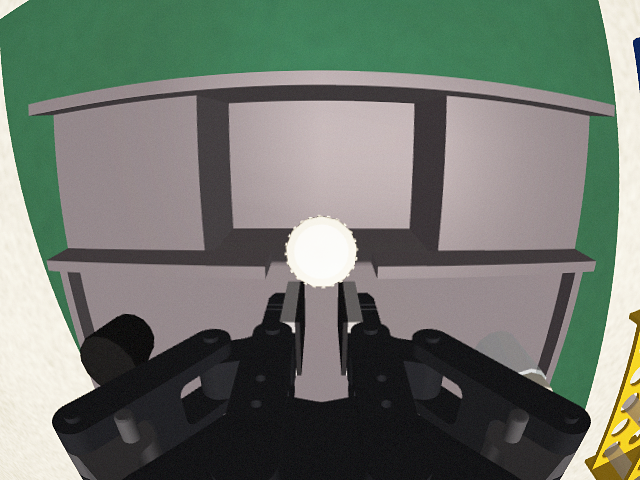

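Call:
{"op": "play_rows", "data": {"steps": [{"claw": 213, "dp": [0.003, 0, 0], "angular": [0, 0, 0]}, {"claw": 213, "dp": [0.003, 0, 0], "angular": [0, 0, 0]}, {"claw": 213, "dp": [0.003, 0, 0], "angular": [0, 0, 0]}, {"claw": 213, "dp": [0, 0, 0], "angular": [0, 0, 0]}, {"claw": 213, "dp": [-0.005, 0, 0], "angular": [0, 0, 0]}, {"claw": 213, "dp": [-0.01, 0, 0], "angular": [0, 0, 0]}, {"claw": 213, "dp": [-0.01, 0, 0], "angular": [0, 0, 0]}, {"claw": 213, "dp": [0, 0, 0], "angular": [0, 0, 0]}]}}

```text
clock: 6.35
tcp_pos: [0.5698, 0.0252, 0.0712]
orientation: [0.0, 0.768, 0.641, -0.0]
wrist_force: [-0.1, -0.8, -0.1]
finger_gap: 0.014
```

```bash
python3 -c "
from h import *
p=caps();goto(-90,-102,.11,25);cv2.imwrite('pics/w5.png',p[:,:,::-1])"
```

```text
wrist cap? [ 21. 244.] 8136 [ 71 330] [-146.8   64.9]
wrist cap? [627. 161.] 7432 [ 38 330] [141.4 104.3]
wrist cap? [338. 142.] 3638 [118  68] [  5.7 103.5]
t 6.4 tcp loc [-0.  38.4] z 0.0713 gap 0.0138 F [0.4 0.4 0.4]
turn(deg,tool) [-0.000e+00  1.000e-02  2.494e+01] dp now-axes [-0.1405 -0.0898 -0.0387] dp after turn [-0.1652 -0.0222 -0.0387]
```

View pics/w5.png

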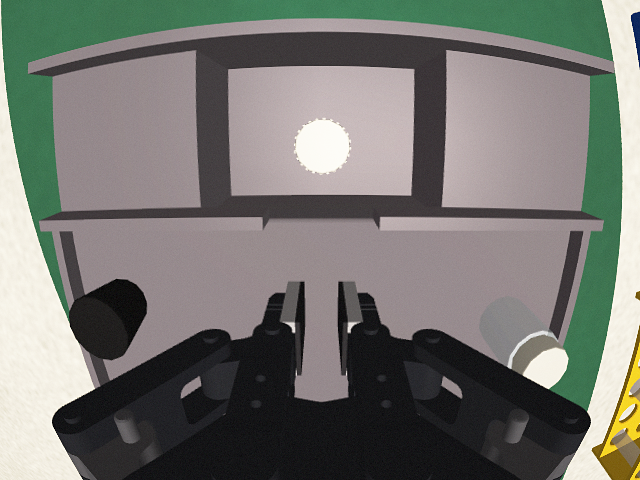

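Call:
{"op": "play_rows", "data": {"steps": [{"claw": 213, "dp": [-0.01, 0, -0.018], "angular": [0, 0, 0]}, {"claw": 213, "dp": [-0.02, -0.007, -0.02], "angular": [0, 0, 0]}, {"claw": 213, "dp": [-0.02, -0.015, 0], "angular": [0, 0, 0]}, {"claw": 213, "dp": [-0.02, -0.015, 0], "angular": [0, 0, 0]}, {"claw": 213, "dp": [-0.02, -0.015, 0], "angular": [0, 0, 0]}, {"claw": 213, "dp": [-0.02, -0.015, 0], "angular": [0, 0, 0]}, {"claw": 213, "dp": [-0.02, -0.015, 0], "angular": [0, 0, 0]}, {"claw": 213, "dp": [-0.01, -0.01, 0], "angular": [0, 0, 0]}]}}

```text
clock: 7.07
tcp_pos: [0.4532, -0.0955, 0.1093]
orientation: [-0.0, 0.768, 0.641, -0.0]
wrist_force: [-1.2, -1.7, 0.6]
finger_gap: 0.0139
```

Call:
{"op": "play_rows", "data": {"steps": [{"claw": 213, "dp": [0, 0, 0], "angular": [0, 0, 6.4]}, {"claw": 213, "dp": [0, 0, 0], "angular": [0, 0, 6.4]}, {"claw": 213, "dp": [0, 0, 0], "angular": [0, 0, 6.4]}, {"claw": 213, "dp": [0, 0, 0], "angular": [0, 0, 6.4]}, {"claw": 213, "dp": [0, 0, 0], "angular": [0, 0, 6.4]}, {"claw": 213, "dp": [0, 0, 0], "angular": [0, 0, 6.4]}, {"claw": 213, "dp": [0, 0, 0], "angular": [0, 0, 0]}, {"claw": 213, "dp": [0, 0, 0], "angular": [0, 0, 0]}]}}

```text
clock: 7.73
tcp_pos: [0.4549, -0.0942, 0.1094]
orientation: [0.0, 0.935, 0.355, 0.0]
wrist_force: [-0.2, -0.1, -0.9]
finger_gap: 0.0141
```

```bash
python3 -c "
from h import *
p=caps();goto(-92,-101,.071,38.4);cv2.imwrite('pics/w6.png',p[:,:,::-1])"
```

```text
wrist cap? [515.  41.] 1775 [46 52] [ 59. -66.]
wrist cap? [323. 194.] 2676 [61 59] [-65.9 -70. ]
wrist cap? [615. 296.] 2367 [73 86] [  47.8 -238.6]
t 7.7833 tcp loc [ -91.9 -100.3] z 0.1094 gap 0.0141 F [-0.1  0.2  0.1]
turn(deg,tool) [ 0.01 -0.01  0.23] dp now-axes [-0.0006  0.0004  0.0384] dp after turn [-0.0006  0.0004  0.0384]
```

Call:
{"op": "play_rows", "data": {"steps": [{"claw": 213, "dp": [0, 0, 0.012], "angular": [0, 0, 0]}, {"claw": 213, "dp": [0, 0, 0.012], "angular": [0, 0, 0]}, {"claw": 213, "dp": [0, 0, 0.009], "angular": [0, 0, 0]}, {"claw": 213, "dp": [0, 0, 0.0054], "angular": [0, 0, 0]}, {"claw": 213, "dp": [0.004, 0, 0], "angular": [0, 0, 0]}, {"claw": 213, "dp": [0.004, 0, 0], "angular": [0, 0, 0]}, {"claw": 213, "dp": [0.004, 0, 0], "angular": [0, 0, 0]}, {"claw": 213, "dp": [0.004, 0, 0], "angular": [0, 0, 0]}]}}

```text
clock: 8.45
tcp_pos: [0.4679, -0.0833, 0.0715]
orientation: [0.0, 0.935, 0.354, 0.0]
wrist_force: [-0.3, 0.2, 0.4]
finger_gap: 0.0141
```

Call:
{"op": "play_rows", "data": {"steps": [{"claw": 213, "dp": [0.004, 0, 0], "angular": [0, 0, 0]}, {"claw": 213, "dp": [0.004, 0, 0], "angular": [0, 0, 0]}, {"claw": 213, "dp": [0.005, 0, 0], "angular": [0, 0, 0]}, {"claw": 213, "dp": [0.005, 0, 0], "angular": [0, 0, 0]}, {"claw": 213, "dp": [0.005, 0, 0], "angular": [0, 0, 0]}, {"claw": 213, "dp": [0.005, 0, 0], "angular": [0, 0, 0]}, {"claw": 213, "dp": [0.005, 0, 0], "angular": [0, 0, 0]}, {"claw": 213, "dp": [0.005, 0, 0], "angular": [0, 0, 0]}]}}

```text
clock: 9.12
tcp_pos: [0.4958, -0.0579, 0.0708]
orientation: [0.0, 0.935, 0.354, -0.0]
wrist_force: [-0.4, -0.1, 0.2]
finger_gap: 0.0141
```

```bash
python3 -c "
from h import *
p=caps();goto(-14.3,-3,.071,38.4);cv2.imwrite('pics/w7.png',p[:,:,::-1])"
```

```text
wrist cap? [556. 152.] 2564 [51 67] [ 59.8 -65. ]
wrist cap? [321. 256.] 3764 [75 69] [-43.1 -39.6]
t 9.1667 tcp loc [-57.4 -56.9] z 0.071 gap 0.014 F [ 1.3  0.9 -0.4]
turn(deg,tool) [ 0.02 -0.05  0.1 ] dp now-axes [0.069  0.0005 0.    ] dp after turn [ 0.069   0.0003 -0.    ]
```

Call:
{"op": "play_rows", "data": {"steps": [{"claw": 213, "dp": [0.005, 0, 0], "angular": [0, 0, 0]}, {"claw": 213, "dp": [0.005, 0, 0], "angular": [0, 0, 0]}, {"claw": 213, "dp": [0.005, 0, 0], "angular": [0, 0, 0]}, {"claw": 213, "dp": [0.005, 0, 0], "angular": [0, 0, 0]}, {"claw": 213, "dp": [0.005, 0, 0], "angular": [0, 0, 0]}, {"claw": 213, "dp": [0.005, 0, 0], "angular": [0, 0, 0]}, {"claw": 213, "dp": [0.005, 0, 0], "angular": [0, 0, 0]}, {"claw": 213, "dp": [0.005, 0, 0], "angular": [0, 0, 0]}]}}

```text
clock: 9.83
tcp_pos: [0.5258, -0.0315, 0.0709]
orientation: [0.0, 0.935, 0.354, -0.0]
wrist_force: [0.5, -0.7, 0.5]
finger_gap: 0.0139
```

Call:
{"op": "play_rows", "data": {"steps": [{"claw": 213, "dp": [0.005, 0, 0], "angular": [0, 0, 0]}, {"claw": 213, "dp": [0.005, 0, 0], "angular": [0, 0, 0]}, {"claw": 213, "dp": [0.005, 0, 0], "angular": [0, 0, 0]}, {"claw": 213, "dp": [0.005, 0, 0], "angular": [0, 0, 0]}, {"claw": 213, "dp": [0.005, 0, 0], "angular": [0, 0, 0]}, {"claw": 213, "dp": [0.003, 0, 0], "angular": [0, 0, 0]}, {"claw": 213, "dp": [0.001, 0, 0], "angular": [0, 0, 0]}, {"claw": 213, "dp": [0, 0, 0], "angular": [0, 0, 0]}]}}

```text
clock: 10.5
tcp_pos: [0.5473, -0.0125, 0.0708]
orientation: [0.0, 0.935, 0.354, -0.0]
wrist_force: [0.1, 0.0, -0.2]
finger_gap: 0.0143
```

Call:
{"op": "play_rows", "data": {"steps": [{"claw": 213, "dp": [-0.005, 0, 0], "angular": [0, 0, 0]}, {"claw": 213, "dp": [-0.01, 0, 0], "angular": [0, 0, 0]}, {"claw": 213, "dp": [-0.01, 0, 0], "angular": [0, 0, -6.4]}, {"claw": 213, "dp": [0, 0, 0], "angular": [0, 0, -6.4]}, {"claw": 213, "dp": [0, 0, 0], "angular": [0, 0, -6.4]}, {"claw": 213, "dp": [0, 0, 0], "angular": [0, 0, -6.4]}, {"claw": 213, "dp": [0, 0, 0], "angular": [0, 0, -6.4]}, {"claw": 213, "dp": [0, 0, 0], "angular": [0, 0, -6.4]}]}}

```text
clock: 11.17
tcp_pos: [0.5274, -0.0299, 0.0709]
orientation: [-0.0, 0.765, 0.643, -0.0]
wrist_force: [-0.6, -0.7, -0.4]
finger_gap: 0.0143
```

```bash
python3 -c "
from h import *
p=caps();goto(0,-23,.071,0);cv2.imwrite('pics/w8.png',p[:,:,::-1])"
```

```text
wrist cap? [387.  29.] 2146 [56 52] [-10.   83.3]
wrist cap? [403. 217.] 3896 [73 73] [-1.9 14.2]
wrist cap? [632. 225.] 732 [17 55] [119.5  13.4]
t 11.2167 tcp loc [-32.  -24.2] z 0.0709 gap 0.0141 F [-0.6  0.8 -0.3]
turn(deg,tool) [-0.02  0.02  0.61] dp now-axes [ 0.0008  0.032  -0.0001] dp after turn [ 0.0012  0.032  -0.0001]
```

Call:
{"op": "play_rows", "data": {"steps": [{"claw": 213, "dp": [0, 0.01, 0], "angular": [0, 0, 0.6]}, {"claw": 213, "dp": [0, 0.011, 0], "angular": [0, 0, 0]}, {"claw": 213, "dp": [0, 0.0095, 0], "angular": [0, 0, 0]}, {"claw": 213, "dp": [0, 0, 0], "angular": [0, 0, 0]}, {"claw": 213, "dp": [0.004, 0, 0], "angular": [0, 0, 0]}, {"claw": 213, "dp": [0.004, 0, 0], "angular": [0, 0, 0]}, {"claw": 213, "dp": [0.004, 0, 0], "angular": [0, 0, 0]}, {"claw": 213, "dp": [0.004, 0, 0], "angular": [0, 0, 0]}]}}

```text
clock: 11.88
tcp_pos: [0.5608, -0.0184, 0.0708]
orientation: [-0.0, 0.77, 0.638, -0.0]
wrist_force: [-0.0, 0.3, -0.3]
finger_gap: 0.0139
```

Call:
{"op": "play_rows", "data": {"steps": [{"claw": 213, "dp": [0.004, 0, 0], "angular": [0, 0, 0]}, {"claw": 213, "dp": [0.005, 0.0002, 0], "angular": [0, 0, 0]}, {"claw": 213, "dp": [0.005, 0.0002, 0], "angular": [0, 0, 0]}, {"claw": 213, "dp": [0.005, 0.0002, 0], "angular": [0, 0, 0]}, {"claw": 213, "dp": [0.005, 0.0002, 0], "angular": [0, 0, 0]}, {"claw": 213, "dp": [0.005, 0.0002, 0], "angular": [0, 0, 0]}, {"claw": 213, "dp": [0.005, 0.0002, 0], "angular": [0, 0, 0]}, {"claw": 213, "dp": [0.005, 0.0002, 0], "angular": [0, 0, 0]}]}}

```text
clock: 12.55
tcp_pos: [0.5702, 0.0195, 0.0709]
orientation: [0.0, 0.77, 0.638, -0.0]
wrist_force: [0.6, -1.2, 0.7]
finger_gap: 0.0141
```

```bash
python3 -c "
from h import *
p=caps();goto(0,66,.071,0);cv2.imwrite('pics/w9.png',p[:,:,::-1])"
```

```text
wrist cap? [626. 163.] 7346 [ 40 330] [142.7  96.8]
wrist cap? [ 21. 249.] 7675 [ 70 285] [-145.7   57.7]
wrist cap? [319. 135.] 2547 [65 59] [  0.8 100.5]
wrist cap? [321. 256.] 3775 [75 68] [ 1.1 55.2]
t 12.6 tcp loc [ 1.3 32.8] z 0.0709 gap 0.014 F [-0.7  1.1  0.1]
turn(deg,tool) [ 0.01 -0.03 -0.48] dp now-axes [ 0.0332 -0.0016 -0.0001] dp after turn [ 0.0332 -0.0013 -0.0001]
```

Call:
{"op": "play_rows", "data": {"steps": [{"claw": 213, "dp": [0.005, -0.0003, 0], "angular": [0, 0, -0.4]}, {"claw": 213, "dp": [0.006, -0.0003, 0], "angular": [0, 0, 0]}, {"claw": 213, "dp": [0.006, -0.0003, 0], "angular": [0, 0, 0]}, {"claw": 213, "dp": [0.006, 0, 0], "angular": [0, 0, 0]}, {"claw": 213, "dp": [0.005, 0, 0], "angular": [0, 0, 0]}, {"claw": 213, "dp": [0.004, 0, 0], "angular": [0, 0, 0]}, {"claw": 213, "dp": [0.002, 0, 0], "angular": [0, 0, 0]}, {"claw": 213, "dp": [0, 0, 0], "angular": [0, 0, 0]}]}}

```text
clock: 13.27
tcp_pos: [0.5754, 0.0531, 0.0709]
orientation: [0.0, 0.768, 0.641, -0.0]
wrist_force: [0.1, 0.0, 1.0]
finger_gap: 0.0138
```

Call:
{"op": "play_rows", "data": {"steps": [{"claw": 213, "dp": [-0.005, 0, 0], "angular": [0, 0, 0]}, {"claw": 213, "dp": [-0.01, 0, 0], "angular": [0, 0, 0]}, {"claw": 213, "dp": [-0.01, 0, 0], "angular": [0, 0, 0]}, {"claw": 213, "dp": [-0.01, 0, 0], "angular": [0, 0, 0]}, {"claw": 213, "dp": [0, 0, 0], "angular": [0, 0, 0]}, {"claw": 213, "dp": [0, 0, 0], "angular": [0, 0, 0]}, {"claw": 213, "dp": [0, 0, 0], "angular": [0, 0, 0]}, {"claw": 213, "dp": [0, 0, 0], "angular": [0, 0, 0]}]}}

```text
clock: 13.93
tcp_pos: [0.5691, 0.0182, 0.0709]
orientation: [0.0, 0.768, 0.64, 0.0]
wrist_force: [0.3, -0.3, -0.1]
finger_gap: 0.014
```

```bash
python3 -c "
from h import *
p=caps();goto(87,-101,.11,-38);cv2.imwrite('pics/w10.png',p[:,:,::-1])"
```

```text
wrist cap? [ 21. 243.] 8213 [ 73 330] [-145.8   57.8]
wrist cap? [627. 163.] 7118 [ 38 330] [142.   95.7]
wrist cap? [331. 143.] 4669 [121  81] [ 3.7 95.6]
t 13.9833 tcp loc [ 0.4 30.7] z 0.0709 gap 0.0139 F [ 0.1  0.4 -0.4]
turn(deg,tool) [ 1.000e-02  0.000e+00 -3.812e+01] dp now-axes [-0.1315  0.0868 -0.0391] dp after turn [-0.157  -0.0128 -0.0391]
```

View pics/w10.png

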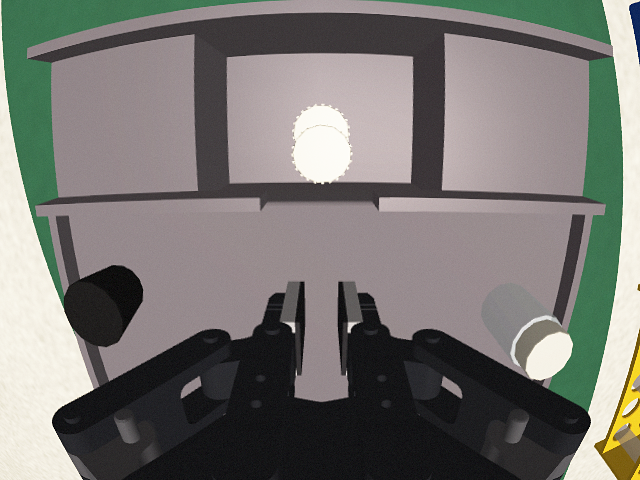

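Call:
{"op": "play_rows", "data": {"steps": [{"claw": 213, "dp": [-0.02, 0, -0.018], "angular": [0, 0, 0]}, {"claw": 213, "dp": [-0.022, 0.006, -0.02], "angular": [0, 0, 0]}, {"claw": 213, "dp": [-0.022, 0.012, 0], "angular": [0, 0, 0]}, {"claw": 213, "dp": [-0.02, 0.015, 0], "angular": [0, 0, 0]}, {"claw": 213, "dp": [-0.016, 0.015, 0], "angular": [0, 0, 0]}, {"claw": 213, "dp": [-0.012, 0.015, 0], "angular": [0, 0, 0]}, {"claw": 213, "dp": [-0.01, 0.014, 0], "angular": [0, 0, 0]}, {"claw": 213, "dp": [-0.006, 0.009, 0], "angular": [0, 0, 0]}]}}

```text
clock: 14.65
tcp_pos: [0.6318, -0.1245, 0.1088]
orientation: [0.0, 0.768, 0.64, 0.0]
wrist_force: [0.5, 0.4, -0.4]
finger_gap: 0.0141
```

Call:
{"op": "play_rows", "data": {"steps": [{"claw": 213, "dp": [0, 0, 0], "angular": [0, 0, -6.25]}, {"claw": 213, "dp": [0, 0, 0], "angular": [0, 0, -6.25]}, {"claw": 213, "dp": [0, 0, 0], "angular": [0, 0, -6.25]}, {"claw": 213, "dp": [0, 0, 0], "angular": [0, 0, -6.25]}, {"claw": 213, "dp": [0, 0, 0], "angular": [0, 0, -6.25]}, {"claw": 213, "dp": [0, 0, 0], "angular": [0, 0, -6.25]}, {"claw": 213, "dp": [0, 0, 0], "angular": [0, 0, 0]}, {"claw": 213, "dp": [0, 0, 0], "angular": [0, 0, 0]}]}}

```text
clock: 15.32
tcp_pos: [0.6306, -0.1228, 0.1088]
orientation: [-0.0, 0.523, 0.853, -0.0]
wrist_force: [0.1, 0.6, 0.4]
finger_gap: 0.0143
```

```bash
python3 -c "
from h import *
p=caps();goto(86,-97,.071,-37.5)"
```

```text
wrist cap? [19. 40.] 3598 [ 61 127] [-138.7  -94.1]
wrist cap? [507.  81.] 1946 [47 54] [98.2 36.1]
wrist cap? [  4. 187.] 689 [ 14 107] [-101.4 -175.3]
wrist cap? [319. 192.] 2690 [62 59] [ 59.8 -66. ]
wrist cap? [ 17. 317.] 992 [53 38] [ -60.3 -258.1]
t 15.3667 tcp loc [ 86.1 -97.3] z 0.1088 gap 0.0143 F [ 0.6 -0.1 -0. ]
turn(deg,tool) [-0.   -0.   -0.27] dp now-axes [0.0003 0.0001 0.0378] dp after turn [0.0003 0.0001 0.0378]
```

Total push: 19 + 99 mm ≈ 118 mm.

Call:
{"op": "play_rows", "data": {"steps": [{"claw": 213, "dp": [0, 0, 0.012], "angular": [0, 0, 0]}, {"claw": 213, "dp": [0, 0, 0.012], "angular": [0, 0, 0]}, {"claw": 213, "dp": [0, 0, 0.009], "angular": [0, 0, 0]}, {"claw": 213, "dp": [0, 0, 0.0048], "angular": [0, 0, 0]}, {"claw": 213, "dp": [0.004, 0, 0], "angular": [0, 0, 0]}, {"claw": 213, "dp": [0.004, 0, 0], "angular": [0, 0, 0]}, {"claw": 213, "dp": [0.004, 0, 0], "angular": [0, 0, 0]}, {"claw": 213, "dp": [0.004, 0, 0], "angular": [0, 0, 0]}]}}

```text
clock: 16.03
tcp_pos: [0.6235, -0.1086, 0.0719]
orientation: [0.001, 0.522, 0.853, 0.0]
wrist_force: [-0.1, 0.6, 0.3]
finger_gap: 0.014
```

Call:
{"op": "play_rows", "data": {"steps": [{"claw": 213, "dp": [0.004, 0, 0], "angular": [0, 0, 0]}, {"claw": 213, "dp": [0.004, 0, 0], "angular": [0, 0, 0]}, {"claw": 213, "dp": [0.005, 0, 0], "angular": [0, 0, 0]}, {"claw": 213, "dp": [0.005, 0, 0], "angular": [0, 0, 0]}, {"claw": 213, "dp": [0.005, 0, 0], "angular": [0, 0, 0]}, {"claw": 213, "dp": [0.005, 0, 0], "angular": [0, 0, 0]}, {"claw": 213, "dp": [0.005, 0, 0], "angular": [0, 0, 0]}, {"claw": 213, "dp": [0.005, 0, 0], "angular": [0, 0, 0]}]}}

```text
clock: 16.7
tcp_pos: [0.6057, -0.0747, 0.0711]
orientation: [0.0, 0.521, 0.853, -0.0]
wrist_force: [-0.5, 0.4, -0.5]
finger_gap: 0.014
```

```bash
python3 -c "
from h import *
p=caps();goto(14,-3.2,.071,-37.5)"
```

```text
wrist cap? [17. 36.] 2972 [ 55 114] [-135.2  -38.5]
wrist cap? [612. 281.] 5896 [ 85 150] [163.2  39.9]
wrist cap? [549. 238.] 2602 [53 64] [111.3  29. ]
wrist cap? [321. 256.] 3767 [75 68] [ 37.5 -36.1]
t 16.75 tcp loc [ 52.3 -53.6] z 0.071 gap 0.0142 F [-0.8  0.1 -0.5]
turn(deg,tool) [-0.02 -0.05 -0.09] dp now-axes [0.0633 0.0002 0.0001] dp after turn [0.0633 0.0003 0.    ]
```

```bash
python3 -c "
from h import *
p,d=env.read_camera('wrist');c=env.calibration('wrist');H=c['hand_eye']
v,u=np.mgrid[:480,:640];x,y=(u-c['cx'])/c['fx'],(v-c['cy'])/c['fy'];t=np.hypot(x,y)+1e-9
r=np.stack([x/t*np.sin(t),y/t*np.sin(t),np.cos(t)],-1);r=r/r[...,2:]*d[...,None]
P=r@H[:3,:3].T+H[:3,3]
for a,b in((585,415),(560,400),(575,440),(520,430),(430,345),(370,315)): print((a,b),np.round(P[b,a]*1000),d[b,a])
m=(d>0)&(v>300)&(abs(P[...,1])<.11)&(P[...,2]<.0)&(P[...,0]<.045)
for y0 in range(10,100,10):
  k=m&(abs(P[...,1])>=y0/1000)&(abs(P[...,1])<(y0+10)/1000)
  if k.sum(): print(y0,k.sum(),'lowest tool z',np.round(np.percentile(P[k][:,2],98)*1000))
"
```

```text
(585, 415) [ 11.  62. -83.] 0.0656953
(560, 400) [ 11.  57. -77.] 0.07175623
(575, 440) [ 10.  55. -89.] 0.060102355
(520, 430) [  8.  45. -80.] 0.06903296
(430, 345) [ 10.  31. -44.] 0.10287769
(370, 315) [  6.  16. -17.] 0.13037415
10 14559 lowest tool z -13.0
20 7099 lowest tool z -33.0
30 10448 lowest tool z -41.0
40 12889 lowest tool z -48.0
50 7216 lowest tool z -63.0
60 695 lowest tool z -74.0
70 3 lowest tool z -0.0
80 1 lowest tool z -0.0
```

Call:
{"op": "play_rows", "data": {"steps": [{"claw": 213, "dp": [0.005, 0, 0], "angular": [0, 0, 0]}, {"claw": 213, "dp": [0.005, 0, 0], "angular": [0, 0, 0]}, {"claw": 213, "dp": [0.005, 0, 0], "angular": [0, 0, 0]}, {"claw": 213, "dp": [0.005, 0, 0], "angular": [0, 0, 0]}, {"claw": 213, "dp": [0.005, 0, 0], "angular": [0, 0, 0]}, {"claw": 213, "dp": [0.005, 0, 0], "angular": [0, 0, 0]}, {"claw": 213, "dp": [0.005, 0, 0], "angular": [0, 0, 0]}, {"claw": 213, "dp": [0.005, 0, 0], "angular": [0, 0, 0]}]}}

```text
clock: 17.47
tcp_pos: [0.5874, -0.0391, 0.0711]
orientation: [0.0, 0.522, 0.853, -0.0]
wrist_force: [0.1, 0.5, 0.2]
finger_gap: 0.0139
```

Call:
{"op": "play_rows", "data": {"steps": [{"claw": 213, "dp": [0.005, 0, 0], "angular": [0, 0, 0]}, {"claw": 213, "dp": [0.005, 0, 0], "angular": [0, 0, 0]}, {"claw": 213, "dp": [0.005, 0, 0], "angular": [0, 0, 0]}, {"claw": 213, "dp": [0.004, 0, 0], "angular": [0, 0, 0]}, {"claw": 213, "dp": [0.003, 0, 0], "angular": [0, 0, 0]}, {"claw": 213, "dp": [0.001, 0, 0], "angular": [0, 0, 0]}, {"claw": 213, "dp": [0, 0, 0], "angular": [0, 0, 0]}, {"claw": 213, "dp": [0, 0, 0], "angular": [0, 0, 0]}]}}

```text
clock: 18.13
tcp_pos: [0.5773, -0.0192, 0.0711]
orientation: [0.0, 0.522, 0.853, -0.0]
wrist_force: [0.2, -0.3, -0.2]
finger_gap: 0.0137
```

Call:
{"op": "play_rows", "data": {"steps": [{"claw": 213, "dp": [-0.005, 0, 0], "angular": [0, 0, 0]}, {"claw": 213, "dp": [-0.01, 0, 0], "angular": [0, 0, 0]}, {"claw": 213, "dp": [-0.01, 0, 0], "angular": [0, 0, 6.3]}, {"claw": 213, "dp": [0, 0, 0], "angular": [0, 0, 6.3]}, {"claw": 213, "dp": [0, 0, 0], "angular": [0, 0, 6.3]}, {"claw": 213, "dp": [0, 0, 0], "angular": [0, 0, 6.3]}, {"claw": 213, "dp": [0, 0, 0], "angular": [0, 0, 6.3]}, {"claw": 213, "dp": [0, 0, 0], "angular": [0, 0, 6.1]}]}}

```text
clock: 18.8
tcp_pos: [0.5892, -0.0426, 0.071]
orientation: [0.0, 0.771, 0.637, 0.0]
wrist_force: [-0.2, -0.6, 0.5]
finger_gap: 0.0143
```

```bash
python3 -c "
from h import *
p=caps();goto(0,-23,.071,0)"
```

```text
wrist cap? [256.  34.] 2955 [62 63] [ 9.2 80.2]
wrist cap? [506. 209.] 3376 [61 72] [105.3  14.6]
wrist cap? [240. 215.] 3908 [73 74] [ 1.  13.5]
wrist cap? [ 11. 286.] 2279 [ 36 121] [-131.9  -20. ]
t 18.85 tcp loc [ 31.1 -25.6] z 0.071 gap 0.0141 F [ 0.5  0.2 -0.2]
turn(deg,tool) [ 0.03  0.02 -0.85] dp now-axes [ 0.0022 -0.0311  0.    ] dp after turn [ 0.0026 -0.0311  0.    ]
```

Call:
{"op": "play_rows", "data": {"steps": [{"claw": 213, "dp": [0, -0.01, 0], "angular": [0, 0, -0.6]}, {"claw": 213, "dp": [0, -0.011, 0], "angular": [0, 0, 0]}, {"claw": 213, "dp": [0, -0.0095, 0], "angular": [0, 0, 0]}, {"claw": 213, "dp": [0, 0, 0], "angular": [0, 0, 0]}, {"claw": 213, "dp": [0.004, 0, 0], "angular": [0, 0, 0]}, {"claw": 213, "dp": [0.004, 0, 0], "angular": [0, 0, 0]}, {"claw": 213, "dp": [0.004, 0, 0], "angular": [0, 0, 0]}, {"claw": 213, "dp": [0.004, 0, 0], "angular": [0, 0, 0]}]}}

```text
clock: 19.52
tcp_pos: [0.5621, -0.02, 0.0711]
orientation: [0.0, 0.765, 0.644, 0.0]
wrist_force: [0.2, -0.4, 0.4]
finger_gap: 0.0143
```

Call:
{"op": "play_rows", "data": {"steps": [{"claw": 213, "dp": [0.005, 0, 0], "angular": [0, 0, 0]}, {"claw": 213, "dp": [0.005, 0, 0], "angular": [0, 0, 0]}, {"claw": 213, "dp": [0.005, 0, 0], "angular": [0, 0, 0]}, {"claw": 213, "dp": [0.005, 0, 0], "angular": [0, 0, 0]}, {"claw": 213, "dp": [0.005, 0, 0], "angular": [0, 0, 0]}, {"claw": 213, "dp": [0.005, 0, 0], "angular": [0, 0, 0]}, {"claw": 213, "dp": [0.005, 0, 0], "angular": [0, 0, 0]}, {"claw": 213, "dp": [0.005, 0, 0], "angular": [0, 0, 0]}]}}

```text
clock: 20.18
tcp_pos: [0.5682, 0.0197, 0.0711]
orientation: [0.0, 0.765, 0.644, -0.0]
wrist_force: [-0.1, 0.0, 0.2]
finger_gap: 0.014
```

```bash
python3 -c "
from h import *
p=caps();goto(0,66,.071,0)"
```

```text
wrist cap? [ 21. 236.] 8770 [ 73 330] [-146.4   61.9]
wrist cap? [628. 163.] 6977 [ 36 330] [140.9  99.2]
wrist cap? [325. 146.] 3878 [61 81] [-0.1 96.3]
wrist cap? [321. 256.] 3734 [75 67] [-1.2 55.1]
t 20.2333 tcp loc [-0.6 32.6] z 0.0711 gap 0.0139 F [-0.3  0.9  0.5]
turn(deg,tool) [ 0.01 -0.03  0.42] dp now-axes [0.0334 0.0009 0.0001] dp after turn [0.0334 0.0006 0.0001]
```

Call:
{"op": "play_rows", "data": {"steps": [{"claw": 213, "dp": [0.005, 0, 0], "angular": [0, 0, 0.4]}, {"claw": 213, "dp": [0.006, 0, 0], "angular": [0, 0, 0]}, {"claw": 213, "dp": [0.006, 0, 0], "angular": [0, 0, 0]}, {"claw": 213, "dp": [0.006, 0, 0], "angular": [0, 0, 0]}, {"claw": 213, "dp": [0.005, 0, 0], "angular": [0, 0, 0]}, {"claw": 213, "dp": [0.004, 0, 0], "angular": [0, 0, 0]}, {"claw": 213, "dp": [0.002, 0, 0], "angular": [0, 0, 0]}, {"claw": 213, "dp": [0, 0, 0], "angular": [0, 0, 0]}]}}

```text
clock: 20.9
tcp_pos: [0.5742, 0.0531, 0.071]
orientation: [-0.0, 0.767, 0.641, -0.0]
wrist_force: [-0.7, 0.4, 0.3]
finger_gap: 0.014
```

Call:
{"op": "play_rows", "data": {"steps": [{"claw": 213, "dp": [-0.005, 0, 0], "angular": [0, 0, 0]}, {"claw": 213, "dp": [-0.01, 0, 0], "angular": [0, 0, 0]}, {"claw": 213, "dp": [-0.01, 0, 0], "angular": [0, 0, 0]}, {"claw": 213, "dp": [-0.01, 0, 0], "angular": [0, 0, 0]}, {"claw": 213, "dp": [-0.01, 0, -0.01], "angular": [0, 0, 0]}, {"claw": 213, "dp": [-0.01, 0, -0.02], "angular": [0, 0, 0]}, {"claw": 213, "dp": [-0.01, 0, -0.02], "angular": [0, 0, 0]}, {"claw": 213, "dp": [0, 0, -0.01], "angular": [0, 0, 0]}]}}

```text
clock: 21.57
tcp_pos: [0.5634, -0.0141, 0.1341]
orientation: [0.001, 0.768, 0.64, 0.001]
wrist_force: [0.6, 0.2, 0.6]
finger_gap: 0.0141
```

```bash
python3 -c "
from h import *
p=caps();goto(0,0,.15,0);q,d=env.read_camera('scene');cv2.imwrite('pics/w11.png',np.hstack([cv2.resize(p[:,:,::-1],(400,300)),cv2.resize(q[170:410,230:550,::-1],(400,300))]))
for n in ('top',):
  q,d=env.read_camera(n);cv2.imwrite('pics/t_end.png',q[:,:,::-1]);W=cloud(n,d)
  for c,a,s in blobs(white(q),60,400):
    if 170<c[0]<500 and 130<c[1]<350: print(n,np.round(c,1),a,loc(W[int(c[1]),int(c[0])]),W[int(c[1]),int(c[0]),2])
"
```

```text
wrist cap? [336. 100.] 3249 [143  62] [ 9.7 84.3]
wrist cap? [497. 230.] 1285 [38 44] [106.7  13.5]
t 21.6167 tcp loc [ 1.6 -1.2] z 0.1354 gap 0.0141 F [1.8 0.5 1.4]
turn(deg,tool) [ 0.34 -0.   -0.17] dp now-axes [ 0.0012 -0.0015 -0.0146] dp after turn [ 0.0012 -0.0016 -0.0146]
top [439.2 204.2] 68 [ 100.5 -343.1] -0.0032796194691662173
top [457.3 214.3] 116 [  72.6 -353.4] 0.1194847812167652
top [409.  319.4] 106 [-144.  -324.1] 0.002953241648060656
top [270.8 323.2] 64 [-207.9  -49.3] 0.0016402213653468056
top [310.2 325.5] 62 [-196.7 -130.6] -0.005850982348280409
top [447.8 335.7] 76 [-160.2 -408.4] 0.001813066204724878
top [472.7 339.5] 63 [-158.3 -460.5] -0.0006548947166278296
```

View pics/w11.png

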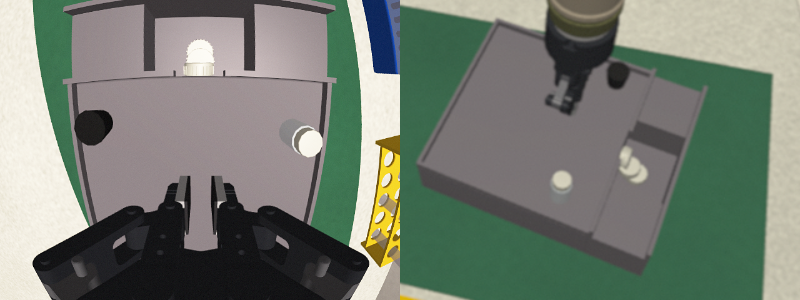

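```bash
python3 -c "
from h import *
q,d=env.read_camera('scene');p,dw=env.read_camera('wrist')
W=cloud('scene',d);L=((W[...,:2]-O)@np.array([X,Y]).T)*1000
m=(white(q,150)>0)&(abs(L[...,0])<50)&(L[...,1]>55)&(L[...,1]<148)
v,u=np.where(m)
for y in range(55,148,5):
  k=m&(L[...,1]>=y)&(L[...,1]<y+5)
  if k.sum(): print(y,k.sum(),'x',np.round(np.percentile(L[k][:,0],[5,95])),'z',np.round(np.percentile(W[k][:,2],[5,50,95])*1000))
a=cv2.resize(q[265:345,370:490,::-1],(480,320),interpolation=2)
b=cv2.resize(p[40:140,250:400,::-1],(480,320),interpolation=2);cv2.imwrite('pics/z1.png',np.vstack([a,b])[:600])"
```

```text
70 5 x [-1.  7.] z [52. 56. 60.]
75 39 x [-9. 13.] z [40. 55. 61.]
80 66 x [-8. 12.] z [28. 54. 59.]
85 55 x [-10.  13.] z [27. 38. 57.]
90 47 x [-12.  13.] z [28. 30. 32.]
95 50 x [-10.  12.] z [16. 29. 31.]
100 47 x [-8. 13.] z [15. 27. 32.]
105 46 x [-12.  12.] z [15. 17. 20.]
110 28 x [-9.  7.] z [13. 17. 18.]
115 1 x [-4. -4.] z [10. 10. 10.]
```

View pics/z1.png

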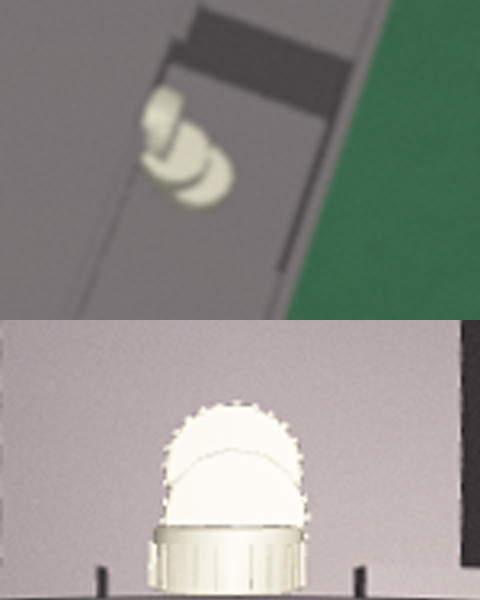

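Call:
{"op": "play_rows", "data": {"steps": [{"claw": 255, "dp": [0.01, -0.004, -0.005], "angular": [0, 0, 0]}, {"claw": 255, "dp": [0.015, -0.007, -0.01], "angular": [0, 0, 0]}, {"claw": 255, "dp": [0.015, -0.007, 0], "angular": [0, 0, 0]}, {"claw": 255, "dp": [0.015, -0.007, 0], "angular": [0, 0, 0]}, {"claw": 255, "dp": [0.015, -0.007, 0], "angular": [0, 0, 0]}, {"claw": 255, "dp": [0.015, -0.004, 0], "angular": [0, 0, 0]}, {"claw": 255, "dp": [0.01, 0, 0], "angular": [0, 0, 0]}, {"claw": 255, "dp": [0, 0, 0], "angular": [0, 0, 0]}]}}

```text
clock: 22.48
tcp_pos: [0.5437, 0.0911, 0.1456]
orientation: [-0.0, 0.766, 0.642, -0.0]
wrist_force: [-0.7, -0.5, 0.4]
finger_gap: 0.0003
```

```bash
python3 -c "
from h import *
goto(-34,94.5,.090,0)
p,d=env.read_camera('wrist');q,e=env.read_camera('scene')
c=env.calibration('wrist');H=c['hand_eye']
v,u=np.mgrid[:480,:640];x,y=(u-c['cx'])/c['fx'],(v-c['cy'])/c['fy'];t=np.hypot(x,y)+1e-9
r=np.stack([x/t*np.sin(t),y/t*np.sin(t),np.cos(t)],-1);r=r/r[...,2:]*d[...,None]
P=r@H[:3,:3].T+H[:3,3]
m=(d>0)&(v>260)&(abs(P[...,1])<.08)&(P[...,2]<.012)&(P[...,0]<.045)
for z in range(-60,12,6):
  k=m&(P[...,2]*1000>=z)&(P[...,2]*1000<z+6)
  if k.sum()>5: print('tool z',z,k.sum(),'y',np.round(np.percentile(P[k][:,1],[2,98])*1000),'xmax',np.round(np.percentile(P[k][:,0],95)*1000))
cv2.imwrite('pics/z2.png',np.hstack([cv2.resize(p[:,:,::-1],(440,330)),cv2.resize(q[200:360,320:480,::-1],(330,330))]))"
```

```text
t 22.4833 tcp loc [-37.5  97.8] z 0.1456 gap 0.0003 F [-0.7 -0.5  0.4]
turn(deg,tool) [-0.05 -0.02  0.17] dp now-axes [-0.0033  0.0035  0.0556] dp after turn [-0.0033  0.0035  0.0556]
tool z -60 3333 y [-44.  44.] xmax 16.0
tool z -54 3912 y [-39.  38.] xmax 11.0
tool z -48 4130 y [-35.  35.] xmax 11.0
tool z -42 2340 y [-31.  30.] xmax 12.0
tool z -36 692 y [-20.  20.] xmax 12.0
tool z -30 854 y [-6.  6.] xmax 10.0
tool z -24 524 y [-13.  13.] xmax 10.0
tool z -18 564 y [-13.  13.] xmax 10.0
tool z -12 486 y [-13.  13.] xmax 10.0
tool z -6 448 y [-13.  13.] xmax 10.0
tool z 0 196 y [-12.  11.] xmax 10.0
```

View pics/z2.png

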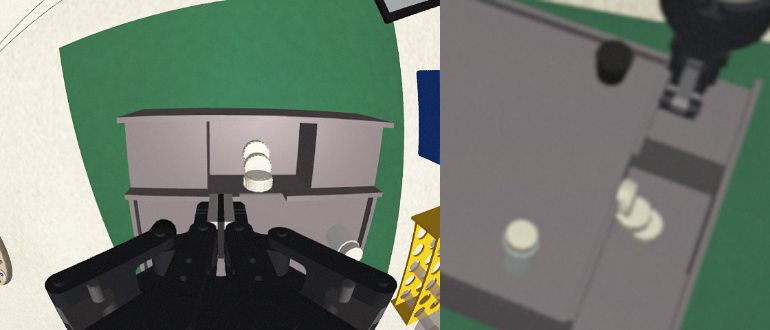

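Call:
{"op": "play_rows", "data": {"steps": [{"claw": 255, "dp": [-0.0017, 0.0027, 0], "angular": [0, 0, 0]}, {"claw": 255, "dp": [-0.0016, 0.0028, 0.01], "angular": [0, 0, 0]}, {"claw": 255, "dp": [0, 0, 0.012], "angular": [0, 0, 0]}, {"claw": 255, "dp": [0, 0, 0.012], "angular": [0, 0, 0]}, {"claw": 255, "dp": [0, 0, 0.012], "angular": [0, 0, 0]}, {"claw": 255, "dp": [0, 0, 0.009], "angular": [0, 0, 0]}, {"claw": 255, "dp": [0, 0, 0], "angular": [0, 0, 0]}, {"claw": 255, "dp": [0, 0, 0], "angular": [0, 0, 0]}]}}

```text
clock: 23.25
tcp_pos: [0.5486, 0.0837, 0.0903]
orientation: [-0.0, 0.768, 0.641, -0.001]
wrist_force: [0.4, -0.8, 0.7]
finger_gap: -0.0002
```

```bash
python3 -c "
from h import *
goto(-32,94.5,.050,0)"
```

```text
t 23.25 tcp loc [-31.4  91.4] z 0.0903 gap -0.0002 F [ 0.4 -0.8  0.7]
turn(deg,tool) [-0.09  0.03 -0.08] dp now-axes [ 0.0031 -0.0006  0.0403] dp after turn [ 0.0031 -0.0006  0.0403]
```

Call:
{"op": "play_rows", "data": {"steps": [{"claw": 255, "dp": [0.0035, -0.0006, 0], "angular": [0, 0, 0]}, {"claw": 255, "dp": [0, 0, 0.006], "angular": [0, 0, 0]}, {"claw": 255, "dp": [0, 0, 0.008], "angular": [0, 0, 0]}, {"claw": 255, "dp": [0, 0, 0.008], "angular": [0, 0, 0]}, {"claw": 255, "dp": [0, 0, 0.008], "angular": [0, 0, 0]}, {"claw": 255, "dp": [0, 0, 0.008], "angular": [0, 0, 0]}, {"claw": 255, "dp": [0, 0, 0.002], "angular": [0, 0, 0]}, {"claw": 255, "dp": [0, 0, 0], "angular": [0, 0, 0]}]}}

```text
clock: 23.92
tcp_pos: [0.5481, 0.0878, 0.0498]
orientation: [-0.001, 0.768, 0.641, -0.001]
wrist_force: [-0.0, -1.0, -0.4]
finger_gap: -0.0001
```

Call:
{"op": "play_rows", "data": {"steps": [{"claw": 255, "dp": [0, 0.003, 0], "angular": [0, 0, 0]}, {"claw": 255, "dp": [0, 0.003, 0], "angular": [0, 0, 0]}, {"claw": 255, "dp": [0, 0.003, 0], "angular": [0, 0, 0]}, {"claw": 255, "dp": [0, 0.003, 0], "angular": [0, 0, 0]}, {"claw": 255, "dp": [0, 0.003, 0], "angular": [0, 0, 0]}, {"claw": 255, "dp": [0, 0.003, 0], "angular": [0, 0, 0]}, {"claw": 255, "dp": [0, 0, 0], "angular": [0, 0, 0]}, {"claw": 255, "dp": [0, 0, 0], "angular": [0, 0, 0]}]}}

```text
clock: 24.58
tcp_pos: [0.567, 0.0846, 0.0511]
orientation: [0.0, 0.768, 0.641, 0.0]
wrist_force: [-0.2, -0.6, 0.9]
finger_gap: 0.0
```

```bash
cat >> h.py <<'E'
def slot():
    q,d=env.read_camera('scene')
    W=cloud('scene',d);L=((W[...,:2]-O)@np.array([X,Y]).T)*1000
    m=(white(q,150)>0)&(abs(L[...,0])<52)&(L[...,1]>70)&(L[...,1]<146)&(W[...,2]<.07)
    for y in range(70,148,6):
      k=m&(L[...,1]>=y)&(L[...,1]<y+6)
      if k.sum()>2: print(y,k.sum(),'x',np.round(np.percentile(L[k][:,0],[5,95])),'z',np.round(np.percentile(W[k][:,2],[5,50,95])*1000))
    return q
E
python3 -c "
from h import *
goto(-32,94.5,.050,0);slot()"
```

```text
t 24.5833 tcp loc [-13.4  95.5] z 0.0511 gap 0.0 F [-0.2 -0.6  0.9]
turn(deg,tool) [ 0.01  0.   -0.03] dp now-axes [-0.001  -0.0186  0.0011] dp after turn [-0.001  -0.0186  0.0011]
70 6 x [-0.  8.] z [52. 55. 58.]
76 41 x [ 1. 22.] z [41. 55. 59.]
82 39 x [ 9. 22.] z [43. 51. 57.]
88 43 x [-2. 13.] z [27. 30. 37.]
94 43 x [-3. 12.] z [15. 29. 32.]
100 52 x [-6. 13.] z [16. 20. 32.]
106 47 x [-11.  11.] z [14. 17. 19.]
112 16 x [-6.  6.] z [15. 17. 20.]
```

Call:
{"op": "play_rows", "data": {"steps": [{"claw": 255, "dp": [0, 0.003, 0], "angular": [0, 0, 0]}, {"claw": 255, "dp": [0, 0.003, 0], "angular": [0, 0, 0]}, {"claw": 255, "dp": [0, 0.003, 0], "angular": [0, 0, 0]}, {"claw": 255, "dp": [0, 0.003, 0], "angular": [0, 0, 0]}, {"claw": 255, "dp": [0, 0.002, 0], "angular": [0, 0, 0]}, {"claw": 255, "dp": [0, 0.002, 0], "angular": [0, 0, 0]}, {"claw": 255, "dp": [0, 0, 0], "angular": [0, 0, 0]}, {"claw": 255, "dp": [0, 0, 0], "angular": [0, 0, 0]}]}}

```text
clock: 25.3
tcp_pos: [0.5826, 0.0819, 0.051]
orientation: [0.0, 0.768, 0.641, 0.0]
wrist_force: [1.0, 1.1, 0.0]
finger_gap: -0.0001
```

```bash
python3 -c "
from h import *
goto(-32,94.5,.050,0);slot()"
```

```text
t 25.3 tcp loc [ 2.5 95.6] z 0.051 gap -0.0001 F [1.  1.1 0. ]
turn(deg,tool) [ 0.01 -0.   -0.02] dp now-axes [-0.0011 -0.0345  0.001 ] dp after turn [-0.0011 -0.0345  0.001 ]
76 36 x [-8. 35.] z [23. 49. 56.]
82 27 x [16. 33.] z [27. 47. 53.]
88 14 x [13. 19.] z [26. 28. 30.]
94 11 x [11. 16.] z [16. 27. 30.]
100 17 x [ 7. 13.] z [14. 17. 20.]
106 21 x [-7. 11.] z [15. 17. 20.]
112 16 x [-7.  6.] z [14. 18. 20.]
```

Call:
{"op": "play_rows", "data": {"steps": [{"claw": 255, "dp": [0, 0.003, 0], "angular": [0, 0, 0]}, {"claw": 255, "dp": [0, 0.003, 0], "angular": [0, 0, 0]}, {"claw": 255, "dp": [0, 0.002, 0], "angular": [0, 0, 0]}, {"claw": 255, "dp": [0, 0.002, 0], "angular": [0, 0, 0]}, {"claw": 255, "dp": [0, 0, 0], "angular": [0, 0, 0]}, {"claw": 255, "dp": [0, 0, 0], "angular": [0, 0, 0]}, {"claw": 255, "dp": [0, 0, 0], "angular": [0, 0, 0]}, {"claw": 255, "dp": [0, 0, 0], "angular": [0, 0, 0]}]}}

```text
clock: 26.02
tcp_pos: [0.5925, 0.08, 0.0512]
orientation: [0.0, 0.768, 0.641, 0.0]
wrist_force: [1.0, 2.3, -0.1]
finger_gap: 0.0003
```

```bash
python3 -c "
from h import *
goto(-32,94.5,.050,0);slot()"
```

```text
t 26.0167 tcp loc [12.5 95.5] z 0.0512 gap 0.0003 F [ 1.   2.3 -0.1]
turn(deg,tool) [ 0.03  0.01 -0.03] dp now-axes [-0.001  -0.0445  0.0011] dp after turn [-0.001  -0.0445  0.0012]
76 35 x [-6. 42.] z [27. 42. 61.]
82 21 x [-3. 39.] z [30. 46. 49.]
106 18 x [-13.   7.] z [14. 17. 19.]
112 16 x [-7.  5.] z [15. 17. 19.]
```

Call:
{"op": "play_rows", "data": {"steps": [{"claw": 255, "dp": [0, -0.004, 0], "angular": [0, 0, 0]}, {"claw": 255, "dp": [0, -0.008, 0], "angular": [0, 0, 0]}, {"claw": 255, "dp": [0, -0.008, 0], "angular": [0, 0, 0]}, {"claw": 255, "dp": [0, 0, -0.015], "angular": [0, 0, 0]}, {"claw": 255, "dp": [0, 0, -0.025], "angular": [0, 0, 0]}, {"claw": 255, "dp": [0, 0, -0.03], "angular": [0, 0, 0]}, {"claw": 255, "dp": [-0.02, 0, -0.02], "angular": [0, 0, 0]}, {"claw": 255, "dp": [-0.03, 0, 0], "angular": [0, 0, 0]}]}}

```text
clock: 26.73
tcp_pos: [0.5658, 0.0356, 0.1459]
orientation: [0.003, 0.766, 0.643, 0.003]
wrist_force: [0.9, -0.5, -0.5]
finger_gap: -0.0003
```

Call:
{"op": "play_rows", "data": {"steps": [{"claw": 255, "dp": [-0.03, 0, 0], "angular": [0, 0, 0]}, {"claw": 255, "dp": [-0.03, 0, 0], "angular": [0, 0, 0]}, {"claw": 255, "dp": [-0.02, 0, 0], "angular": [0, 0, 0]}, {"claw": 255, "dp": [0, 0, 0], "angular": [0, 0, 0]}, {"claw": 255, "dp": [0, 0, 0], "angular": [0, 0, 0]}, {"claw": 255, "dp": [0, 0, 0], "angular": [0, 0, 0]}, {"claw": 255, "dp": [0, 0, 0], "angular": [0, 0, 0]}, {"claw": 255, "dp": [0, 0, 0], "angular": [0, 0, 0]}]}}

```text
clock: 27.4
tcp_pos: [0.5494, -0.0432, 0.141]
orientation: [-0.0, 0.767, 0.642, -0.0]
wrist_force: [0.4, -0.2, 0.3]
finger_gap: 0.0002
```

```bash
python3 -c "
from h import *
goto(-32,94.5,.050,0);q=slot();p,d=env.read_camera('wrist')
T=np.load('pics/top0.npz')['p'];t,d=env.read_camera('top')
for n,i in(('before',T),('now',t)): print(n,[np.round(c,1).tolist() for c,a,s in blobs(white(i),60,400) if (240<c[0]<280 and 150<c[1]<180) or (440<c[0]<470 and 200<c[1]<230)],[np.round(c,1).tolist() for c,a,s in blobs(cv2.inRange(i,(0,0,0),(28,28,28)),80,400) if 200<c[0]<270 and 230<c[1]<280])
cv2.imwrite('pics/z3.png',np.hstack([cv2.resize(p[:,:,::-1],(440,330)),cv2.resize(q[220:330,370:480,::-1],(330,330))]))"
```

```text
t 27.4 tcp loc [ -8.  -33.4] z 0.141 gap 0.0002 F [ 0.4 -0.2  0.3]
turn(deg,tool) [-0.01  0.    0.06] dp now-axes [ 0.1279 -0.0238  0.091 ] dp after turn [ 0.1279 -0.024   0.091 ]
76 28 x [-22.   8.] z [ 5. 28. 31.]
82 63 x [-25.  28.] z [ 6. 29. 32.]
88 85 x [-13.  33.] z [27. 30. 33.]
94 88 x [-12.  35.] z [17. 30. 34.]
100 69 x [-10.  34.] z [15. 29. 33.]
106 48 x [-12.  11.] z [14. 17. 20.]
112 16 x [-6.  5.] z [15. 18. 20.]
before [[259.1, 166.9], [457.3, 214.3]] [[235.6, 261.0]]
now [[457.3, 214.3]] []
```

View pics/z3.png

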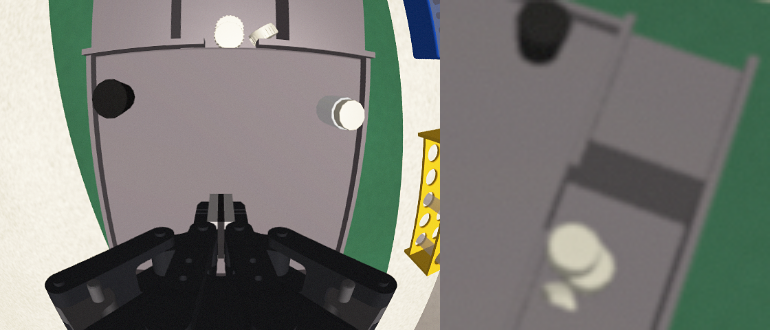

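```bash
python3 -c "
from h import *
T=np.load('pics/scene0.npz')['p'];t,d=env.read_camera('scene')
for i in(T,t): print([np.round(c,1).tolist() for c,a,s in blobs(white(i),40,600) if 340<c[0]<380 and 295<c[1]<330],[np.round(c,1).tolist() for c,a,s in blobs(cv2.inRange(i,(0,0,0),(40,40,40)),60,800) if 385<c[0]<425 and 210<c[1]<250])
print(env.hand_in())"
```

```text
[[359.2, 313.2]] [[403.6, 229.8]]
[[359.2, 313.2]] [[403.3, 230.3]]
the job is handed in; nothing more can be done
None
```

All three caps are in the collecting slot. I swept them through the gate one at a time with the fingertips, in the order b, a, c. Nothing was pinched or lifted, and each cap was in the slot before the next reached the gate. I handed the job in at about 27.5 s.

- **Extra step:** cap c first came to rest on edge on the stack, leaning on the gate wall with its top about level with the tray floor. I nudged it sideways inside the slot with the closed fingertips until it slid down.
- **Caps at hand-in:** the highest point of any cap is about 33 mm above the bench, well below the 60 mm tray floor. They are not all flat: cap a lies on cap b, and cap c leans against them.
- **Bystanders:** in the scene camera the vial sits at the same pixel as at the start and the stopper within about 0.5 px. The bottle is unmoved in the top view. I did not measure the scale again, but the arm never went near it after the start.
- **Check that gave nothing:** the top camera could not see the vial and stopper at the end because the arm blocked it, so that comparison came from the scene camera, with the wrist view showing both still upright.
- **Forces:** the wrist readings I took stayed at about 2.5 N or less throughout.

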